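Put the loose knee trial insert away in its caddy pocket

TASK

The white trial insert lying loose on the front lane of the instrument caddy belongs in the roofed corner pocket at the left end of the rail. Without picking it up, push it with the fingertips until its straight edge lies flat against the rail, then slide it along the rail, keeping it there, under the steel keeper until it is fully home against the end stop and the spring catch has snapped into its notch. Then draw the fingers clear and leave everything else where it is.

Things in the scene. Friction and masses are not known exactly. Their poses are not given: they have to be found in the camera images.
- caddy: Instrument caddy, fixed: perforated steel deck, 184 mm (its x) by 252 mm (its y), top 10 mm above the bench. Origin on the bench, 4 mm nearer the robot than its centre; x points away from the robot across the rail, y left along the rail to the pocket. Free front lane: x = -88 to +20 mm. Behind the rail two other inserts sit under a wire 19 mm above the deck; a 16 mm high flange at x = 95 mm, flat wire loops at the ends
- rail (a point): Middle of the rail's near face at deck height (caddy x = +20 mm, y = 0), axes as the caddy. The straight grey rail is 7 mm thick, 14.5 mm high above the deck, and runs along y from -120 to +120 mm
- pocket (a point): Where the insert's origin lies when it is home: caddy x = +2, y = +82 mm, at deck height, axes as the caddy. The pocket is the corner of the rail and a grey end stop as high as the rail (face at caddy y = +112 mm, x = -20 to +27 mm), open to the right
- keeper (a point): Middle of the right edge of the keeper's underside: a steel plate 2 mm thick that roofs the pocket 14.5 mm above the deck, over caddy x = 0 to 28 mm, y = 68 to 121 mm, so that the insert can only slide in along the rail. The seated insert's right 16 mm stick out of it
- housing (a point): Middle of the top of the grey catch housing that stands across the pocket from the rail: 12 mm high above the deck, caddy x = -50 to -19.5 mm, y = 65 to 99 mm
- trial_insert: Loose white plastic trial insert lying flat in the front lane, right of the pocket: 60 mm (its y) x 36 mm (its x) x 12 mm high, about 40 g; origin mid-underside. Straight edge at x = +18 mm, roughly facing the rail. Ends at y = +-30 mm, straight for x = -8 to +18 mm; then slanting corners to y = +-15 mm at the near edge x = -18 mm, which has a notch 18 mm wide, 3 mm deep, in its middle
- catch (a joint): Spring catch: upright steel nose of 8 mm radius at caddy y = 82 mm, 2 to 10 mm above the deck, sliding away from the rail. In m: 0 sprung out (tip 32.5 mm from the rail), about 0.0035 as the insert's near edge passes, about 0.0005 in the notch of the seated insert, at most 0.005. Passing it takes 3 to 7 N along the rail
- seated_insert_1: Smaller insert, 54 x 32 x 10 mm, already put away behind the rail at the right, under the wire; to be left alone. Origin at the centre of its underside
- seated_insert_2: Smaller insert, 54 x 32 x 14 mm, already put away behind the rail at the left, under the wire; to be left alone. Origin at the centre of its underside
- mallet: Steel mallet, 251 mm long (its y, head at +y), 72 mm wide and 42 mm high, lying on the bench behind the caddy; to be left alone. Origin at the centre of its underside
- tweezers: Steel tweezers, 143 mm long (its y), 14 mm wide, 10 mm high, lying on the bench right of and nearer than the caddy; to be left alone. Origin at the centre of its underside
- rongeur: Steel bone nipper, 171 mm long (its y), 40 mm wide, 15 mm high, lying on the bench right of the caddy; to be left alone. Origin at the centre of its underside
Not all that is in view belongs to the job. Leave any green or purple look-alike of the trial_insert alone.

How it is judged:
By the outcome, as a careful person would: the job done as asked, in the order asked, and still so for the second after the job is handed in, with the robot touching nothing.
It also fails if it takes over 51 s, if anything falls off the work surface, if the arm or the gripper's body presses on something with over 40 N, if the wrist force passes 120 N, or if a joint passes its speed limit or range.

ROBOT

A 7-joint arm with a two-finger parallel gripper is mounted at the origin on a cart in front of the work surface, level with it; the furniture and walls round the work are solid. World frame = base frame: x ahead of the robot, y to its left, z up, the work surface at z = 0. Lengths are in mm, angles in rad, forces in N, time in s.
With the tool pointing down it reaches from about 425 to 950 mm from the base axis. Payload 4.7 kg.
Tool frame: the origin (TCP) lies on the centre line of the jaws, within the pads' length; the fingertips stand 11 mm ahead of it and the grasp point (between the pads) lies 8 mm behind it; z points along the fingers, x is the direction in which the jaws open and shut, and the axes are right-handed (so a half turn about z gives the same grasp; the last joint's range is limited). The gripper opens to 87 mm and grips with 3 to 60 N. Pads are 19 mm wide; open, the fingers measure 117 mm over their backs; the gripper's body (75 mm by 190 mm) begins 51 mm behind the grasp point.
Start: joints at [1.136, 0.469, -0.049, 1.532, 0.024, 1.141, -0.082], TCP at [266.505, -620.18, 233.573] pointing down, gripper open.
Joint ranges: [-2.59, 2.59], [-0.33, 1.99], [-1.39, 1.29], [0.1, 2.45], [-1.04, 4.18], [0.21, 1.99], [-2.66, 2.66]. Speed limits (rad/s): [2.57, 2.57, 3.14, 3.14, 3.14, 3.14, 3.14].

INTERFACE

Orientations are given as [roll, pitch, yaw] about the fixed x, y, z axes, in that order (R = Rz(yaw) Ry(pitch) Rx(roll)).
In Python, from station import monitor, read_camera, calibration, workorder gives the robot as it stands.
- The arm moves only by the shell command python3 -m pendant 'ROWS'. ROWS is JSON, a list of rows, each an object of numbers: "dx", "dy", "dz": the shift along the tool's x, y, z in m; "ax", "ay", "az": the turn, a rotation vector about the tool's x, y, z in degrees; "grip": the closure, from 0 (fully open) to 1 (shut). A call has 1 to 8 rows; each row shifts and turns the pose as measured when the row begins, along the tool's axes as they then stand; what a row does not reach is not made up. A row lasts 1/8 s, in which the tool goes at most 62.5 mm and 10.7 degrees, less where a joint would pass 70% of its speed; a pose out of reach is approached as far as the arm can. A call with a gripper value outside its range is refused whole. The fingers move at their own pace and stop on an object; the grip force is fixed at half the most. Time passes only in rows, so rows that do not move let the fingers close. It gives the time, the measured TCP pose, the force and the opening at its end, in the units of the state.
- monitor.state(): the state, without advancing time (a new reading comes with each control period).
- read_camera(name): name is "side" or "top" or "wrist"; returns the picture (384x512x3 uint8, blue, green, red); there is no depth.
- calibration(name): a dict with "intrinsics" (3x3 intrinsics, pixels), "xyz" and "attitude" of the camera in the world; the wrist camera has in their place "hand_eye" (4x4, takes a point from camera to tool coordinates, whose origin is the TCP and whose axes are the tool frame's). Camera axes: x right, y down, z forward; pixel columns grow to the right and rows downward; lengths in mm; the calibration is good to about 2 mm. A picture is of the moment at which its call begins: read the wrist's pose just before it. calibration takes no time and is no camera call.
- workorder.sign_off(): hands the job in, once; it reports no verdict.
The state is a dict: "time_s": time; "joint_positions": joint angles; "dq": joint speeds; "joint_torque": joint torques, N m; "tool_pos": TCP position; "tool_rot": TCP orientation; "contact_force": force on the tool from outside, world axes, zero at the start; "torque": the same for the moment, N m; "gripper_width": finger opening in mm.
Only numpy, scipy, OpenCV 4.12 (cv2) and the standard library are available. Lean on these libraries where they do the work, as an engineer would, in place of code of your own. Each camera call takes 0.05 s, during which the arm holds its last target. There are 200 camera calls.

## Working session

There is one attempt and no reset: what is moved stays moved. The work goes in short steps, Python scripts to look and compute and a shell command to move; the robot and the scene stay as the last step left them, time stands still between calls to the robot, and variables do not carry over. Pictures are saved under pics/ and viewed, about 8 in all and at most 12, crops included, and the job is handed in when it is done.

```bash
mkdir -p pics; ls; python3 - <<'E'
from station import monitor, read_camera, calibration
import cv2,numpy as np
s=monitor.state();print({k:np.round(v,3).tolist() for k,v in s.items()})
for n in("top","side"):
    cv2.imwrite(f"pics/{n}0.png",read_camera(n));print(n,calibration(n))
print(calibration("wrist"))
E
```

```text
pics
{'time_s': 0.0, 'joint_positions': [1.136, 0.469, -0.049, 1.534, 0.024, 1.141, -0.082], 'dq': [0.002, -0.002, 0.0, -0.0, -0.001, -0.002, -0.0], 'joint_torque': [0.001, -50.798, -0.08, -23.616, -0.061, 0.038, 0.0], 'tool_pos': [266.257, -619.645, 232.498], 'tool_rot': [3.142, 0.002, -1.165], 'contact_force': [1.063, -0.363, 0.566], 'torque': [-0.048, -0.031, 0.002], 'gripper_width': 86.91}
top {'intrinsics': array([[362.26235754,   0.        , 262.17436302],
       [  0.        , 362.26235754, 185.63374145],
       [  0.        ,   0.        ,   1.        ]]), 'xyz': array([496.90660226,   5.01420803, 887.77091524]), 'attitude': array([-3.00907237,  0.0098487 , -1.54297859])}
side {'intrinsics': array([[382.7513289 ,   0.        , 254.5485686 ],
       [  0.        , 382.7513289 , 187.05470247],
       [  0.        ,   0.        ,   1.        ]]), 'xyz': array([541.88837802, 686.3093065 , 588.9977021 ]), 'attitude': array([-2.23453578e+00, -1.51531082e-03, -3.06063171e+00])}
{'intrinsics': array([[287.4605554 ,   0.        , 252.39686997],
       [  0.        , 287.4605554 , 193.17628641],
       [  0.        ,   0.        ,   1.        ]]), 'hand_eye': array([[ 9.99999774e-01,  1.79179948e-04, -6.48408777e-04,
         2.88686106e-01],
       [ 1.26454141e-05,  9.58697763e-01,  2.84426790e-01,
        -7.78702627e+01],
       [ 6.72591622e-04, -2.84426734e-01,  9.58697544e-01,
        -1.52027468e+02],
       [ 0.00000000e+00,  0.00000000e+00,  0.00000000e+00,
         1.00000000e+00]])}
```

View pics/top0.png

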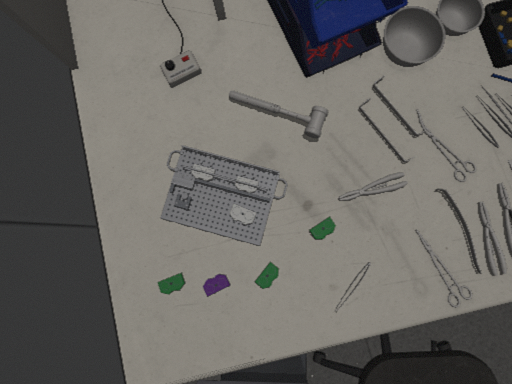

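View pics/side0.png

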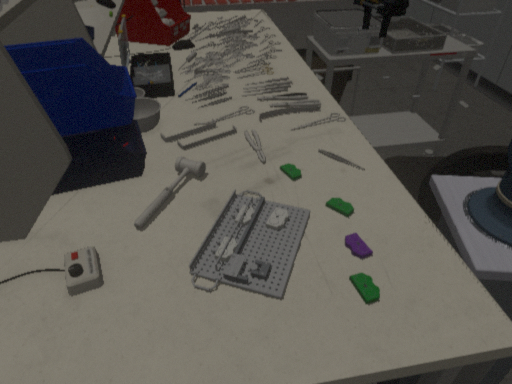

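Top: caddy spans about (162–285, 147–245), with the pocket at its left end near (185,180) and the white insert near (243,215). The side view agrees. Next I'll get rough positions.

```bash
cat > h.py <<'E'
import numpy as np,cv2
from scipy.spatial.transform import Rotation as R
from station import monitor, read_camera, calibration
def cam(n,s=None):
    c=calibration(n);K=c["intrinsics"]
    if n=="wrist":
        T=R.from_euler("xyz",s["tool_rot"]).as_matrix();H=c["hand_eye"]
        return K,T@H[:3,:3],T@H[:3,3]+np.array(s["tool_pos"])
    return K,R.from_euler("xyz",c["attitude"]).as_matrix(),np.array(c["xyz"])
def ray(C,px,z):
    K,Q,p=C;px=np.atleast_2d(px).astype(float)
    d=(Q@np.linalg.inv(K)@np.c_[px,np.ones(len(px))].T).T
    return p+d*((z-p[2])/d[:,2])[:,None]
def proj(C,X):
    K,Q,p=C;x=(np.atleast_2d(X)-p)@Q@K.T;return x[:,:2]/x[:,2:]
E
python3 - <<'E'
from h import *
im=cv2.imread("pics/top0.png")
cv2.imwrite("pics/topc.png",cv2.resize(im[140:250,155:295],None,fx=5,fy=5,interpolation=cv2.INTER_CUBIC))
C=cam("top")
print(ray(C,[(162,219),(261,245),(278,172),(182,148),(243,215)],10).round(0))
E
```

```text
[[526. 257.  10.]
 [470.  16.  10.]
 [648. -21.  10.]
 [703. 219.  10.]
 [541.  61.  10.]]
```

View pics/topc.png

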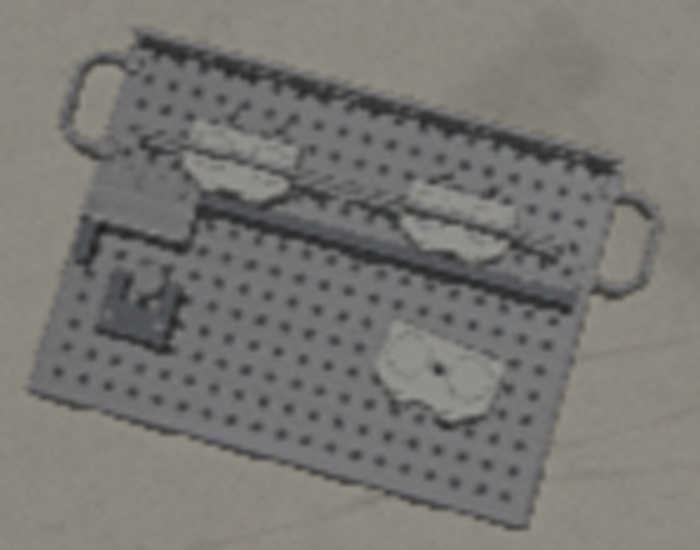

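Caddy yaw is about -13°, and the origin is near (584,116). The insert is near caddy (-29,-63), turned about 9° clockwise. I'll work out the approach to a wrist view.

```bash
cat > plan.py <<'E'
import sys;from h import *
# plan.py x y z yaw_deg n : n equal rows to target, prints rows in tool axes
x,y,z,yw,n=map(float,sys.argv[1:]);n=int(n)
s=monitor.state();p=np.array(s["tool_pos"]);q=R.from_euler("xyz",s["tool_rot"]);g=R.from_euler("xyz",[np.pi,0,np.radians(yw)])
for i in range(n):
    f=1/(n-i);d=q.inv().apply((np.array([x,y,z])-p)*f)
    w=(q.inv()*g).as_rotvec()*f
    print((d/1000).round(4),np.degrees(w).round(2));p=p+q.apply(d);q=q*R.from_rotvec(w)
E
python3 plan.py 540 126 200 76.9 16
```

```text
[-0.0361 -0.0341  0.0021] [-0.01  0.   -8.98]
[-0.0303 -0.0393  0.0021] [-0.01  0.   -8.98]
[-0.0238 -0.0436  0.0021] [-0.01  0.   -8.98]
[-0.0167 -0.0468  0.0021] [-0.01  0.   -8.98]
[-0.0092 -0.0488  0.0021] [-0.01  0.   -8.98]
[-0.0015 -0.0496  0.0021] [-0.01  0.   -8.98]
[ 0.0063 -0.0492  0.0021] [-0.01  0.   -8.98]
[ 0.0139 -0.0477  0.0021] [-0.01  0.   -8.98]
[ 0.0212 -0.0449  0.002 ] [-0.01  0.   -8.98]
[ 0.0279 -0.0411  0.002 ] [-0.01  0.   -8.98]
[ 0.034  -0.0362  0.002 ] [-0.01  0.   -8.98]
[ 0.0392 -0.0305  0.002 ] [-0.01  0.   -8.98]
[ 0.0435 -0.024   0.002 ] [-0.01  0.   -8.98]
[ 0.0467 -0.0169  0.002 ] [-0.01  0.   -8.98]
[ 0.0488 -0.0094  0.002 ] [-0.01  0.   -8.98]
[ 0.0496 -0.0017  0.002 ] [-0.01  0.   -8.98]
```

```bash
python3 -m pendant '[{"dx":-0.036,"dy":-0.034,"az":-9,"grip":1},{"dx":-0.03,"dy":-0.039,"az":-9,"grip":1},{"dx":-0.024,"dy":-0.044,"az":-9,"grip":1},{"dx":-0.017,"dy":-0.047,"az":-9,"grip":1},{"dx":-0.009,"dy":-0.049,"az":-9,"grip":1},{"dx":-0.0015,"dy":-0.05,"az":-9,"grip":1},{"dx":0.006,"dy":-0.049,"az":-9,"grip":1},{"dx":0.014,"dy":-0.048,"az":-9,"grip":1}]'; python3 plan.py 540 126 150 76.9 9
```

```text
[-0.0641 -0.0607  0.0093] [-1.000e-02  0.000e+00 -1.596e+01]
[-0.045  -0.0759  0.0093] [-1.000e-02  0.000e+00 -1.596e+01]
[-0.0223 -0.0854  0.0092] [-1.000e-02  0.000e+00 -1.596e+01]
[ 0.002  -0.0882  0.0092] [-1.000e-02  0.000e+00 -1.596e+01]
[ 0.0262 -0.0843  0.0092] [-1.000e-02  0.000e+00 -1.596e+01]
[ 0.0484 -0.0738  0.0092] [-1.000e-02  0.000e+00 -1.596e+01]
[ 0.0668 -0.0577  0.0092] [-1.000e-02  0.000e+00 -1.596e+01]
[ 0.0801 -0.0371  0.0092] [-1.000e-02  0.000e+00 -1.596e+01]
[ 0.0872 -0.0137  0.0092] [-1.000e-02  0.000e+00 -1.596e+01]invalid input at $[0]: expected keys dx, dy, dz, ax, ay, az, grip
```

```bash
python3 -m pendant '[{"dx":-0.036,"dy":-0.034,"dz":0,"ax":0,"ay":0,"az":-9,"grip":1},{"dx":-0.03,"dy":-0.039,"dz":0,"ax":0,"ay":0,"az":-9,"grip":1},{"dx":-0.024,"dy":-0.044,"dz":0,"ax":0,"ay":0,"az":-9,"grip":1},{"dx":-0.017,"dy":-0.047,"dz":0,"ax":0,"ay":0,"az":-9,"grip":1},{"dx":-0.009,"dy":-0.049,"dz":0,"ax":0,"ay":0,"az":-9,"grip":1},{"dx":-0.0015,"dy":-0.05,"dz":0,"ax":0,"ay":0,"az":-9,"grip":1},{"dx":0.006,"dy":-0.049,"dz":0,"ax":0,"ay":0,"az":-9,"grip":1},{"dx":0.014,"dy":-0.048,"dz":0,"ax":0,"ay":0,"az":-9,"grip":1}]'; python3 plan.py 540 126 150 76.9 8
```

```text
time_s: 1.1
tool_pos: [396.9, -234.9, 229.2]
tool_rot: [-3.138, 0.005, 0.125]
contact_force: [1.5, -0.4, 0.9]
gripper_width: 15.2
[ 0.0234 -0.0425  0.01  ] [-0.05  0.01 -8.72]
[ 0.0296 -0.0385  0.0099] [-0.05  0.01 -8.72]
[ 0.0351 -0.0335  0.0099] [-0.05  0.01 -8.72]
[ 0.0397 -0.0278  0.0099] [-0.05  0.01 -8.72]
[ 0.0435 -0.0215  0.0099] [-0.05  0.01 -8.72]
[ 0.0463 -0.0147  0.0099] [-0.05  0.01 -8.72]
[ 0.0479 -0.0075  0.0099] [-0.05  0.01 -8.72]
[ 0.0485 -0.0002  0.0099] [-0.05  0.01 -8.72]
```

```bash
python3 -m pendant '[{"dx":0.023,"dy":-0.042,"dz":0.01,"ax":0,"ay":0,"az":-8.7,"grip":1},{"dx":0.03,"dy":-0.039,"dz":0.01,"ax":0,"ay":0,"az":-8.7,"grip":1},{"dx":0.035,"dy":-0.033,"dz":0.01,"ax":0,"ay":0,"az":-8.7,"grip":1},{"dx":0.04,"dy":-0.028,"dz":0.01,"ax":0,"ay":0,"az":-8.7,"grip":1},{"dx":0.043,"dy":-0.021,"dz":0.01,"ax":0,"ay":0,"az":-8.7,"grip":1},{"dx":0.046,"dy":-0.015,"dz":0.01,"ax":0,"ay":0,"az":-8.7,"grip":1},{"dx":0.048,"dy":-0.0075,"dz":0.01,"ax":0,"ay":0,"az":-8.7,"grip":1},{"dx":0.0485,"dy":0,"dz":0.01,"ax":0,"ay":0,"az":-8.7,"grip":1}]'; python3 plan.py 530 110 115 76.9 2
```

```text
time_s: 2.1
tool_pos: [536.2, 137.7, 146.5]
tool_rot: [-3.137, 0.001, 1.378]
contact_force: [-0.4, -0.6, 0.2]
gripper_width: 0.4
[-0.0142 -0.0003  0.0158] [-0.12  0.04  1.02]
[-0.0142 -0.0001  0.0158] [-0.12  0.04  1.02]
```

```bash
python3 -m pendant '[{"dx":-0.014,"dy":0,"dz":0.008,"ax":-0.1,"ay":0,"az":1,"grip":1},{"dx":-0.014,"dy":0,"dz":0.008,"ax":-0.1,"ay":0,"az":1,"grip":1},{"dx":0,"dy":0,"dz":0,"ax":0,"ay":0,"az":0,"grip":1}]'; python3 - <<'E'
from h import *
import json
s=monitor.state();im=read_camera("wrist");cv2.imwrite("pics/w1.png",im)
json.dump({k:np.array(v).tolist() for k,v in s.items()},open("w1.json","w"))
t=cv2.resize(im,(780,585),interpolation=cv2.INTER_CUBIC);cv2.imwrite("pics/w1b.png",t);print(s["tool_pos"])
E
```

```text
time_s: 2.48
tool_pos: [529.3, 112.0, 128.1]
tool_rot: [-3.137, -0.0, 1.346]
contact_force: [-0.6, -1.1, 0.9]
gripper_width: 0.2
[529.27843201 111.96779072 128.13722293]
```

View pics/w1b.png

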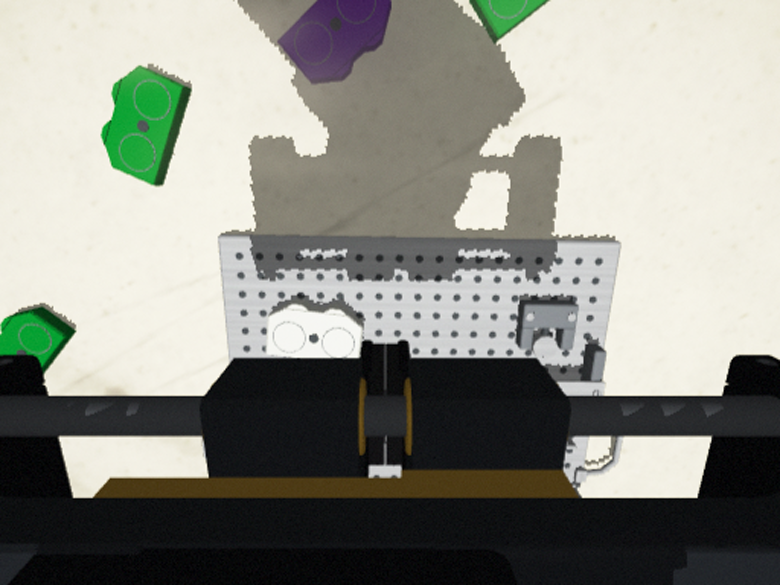

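Wrist view (780 px wide): insert at (315,330), housing at (548,325), catch nose at (545,350), front edge at row 237. The gripper hides everything below row 355. I'll move 75 mm across the rail so the camera sees the rail and insert.

```bash
python3 -m pendant '[{"dx":0,"dy":0.04,"dz":0,"ax":0,"ay":0,"az":0,"grip":1},{"dx":0,"dy":0.04,"dz":0,"ax":0,"ay":0,"az":0,"grip":1},{"dx":0,"dy":0,"dz":0,"ax":0,"ay":0,"az":0,"grip":1}]'; python3 - <<'E'
from h import *
import json
s=monitor.state();im=read_camera("wrist");cv2.imwrite("pics/w2.png",im)
json.dump({k:np.array(v).tolist() for k,v in s.items()},open("w2.json","w"))
cv2.imwrite("pics/w2b.png",cv2.resize(im[20:250,100:440],None,fx=2.3,fy=2.3,interpolation=cv2.INTER_CUBIC));print(s["tool_pos"])
E
```

```text
time_s: 2.9
tool_pos: [610.1, 91.7, 130.4]
tool_rot: [3.141, -0.0, 1.342]
contact_force: [0.2, 0.9, 1.0]
gripper_width: 0.7
[610.08900366  91.69981112 130.36596775]
```

View pics/w2b.png

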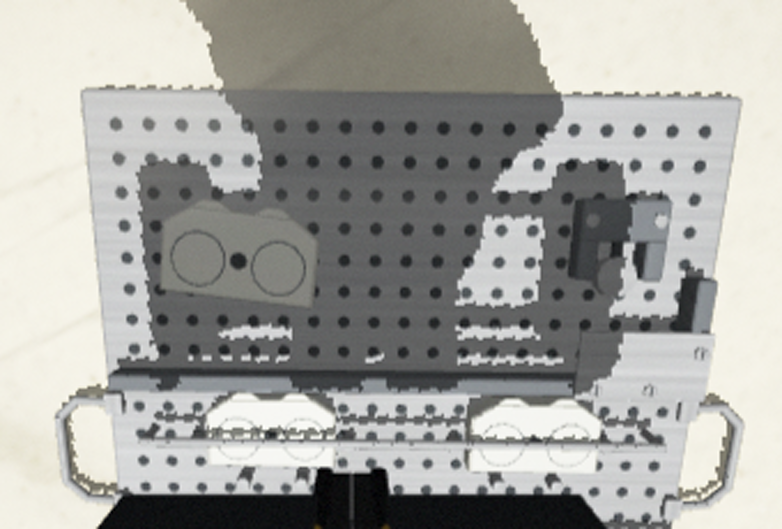

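The crop shows: deck front corners (82,88) and (741,99); rail top near edge about row 375, from x=112 to 578; insert straight edge from (163,291) to (312,305); end stop at (690,280–330); keeper's right edge at x≈578; housing spanning x 570–670.

```bash
python3 - <<'E'
from h import *
import json
s=json.load(open("w2.json"));C=cam("wrist",s)
f=lambda a:np.array(a,float)/2.3+[100,20]
c=ray(C,f([(82,88),(741,99)]),10)[:,:2]
yv=(c[1]-c[0]);L=np.hypot(*yv);yv/=L;xv=np.array([yv[1],-yv[0]])
O=c.mean(0)+88*xv;print("deck len",L,"yaw",np.degrees(np.arctan2(xv[1],xv[0])),"O",O)
T=lambda P:np.c_[(P[:,:2]-O)@xv,(P[:,:2]-O)@yv].round(1)
print("rail top near edge",T(ray(C,f([(112,376),(578,384)]),24.5)).tolist())
print("rail foot",T(ray(C,f([(130,363),(560,374)]),10)).tolist())
print("stop near-right top corner, keeper R edge near",T(ray(C,f([(690,278),(580,332)]),26)).tolist())
print("housing near L/R top",T(ray(C,f([(575,199),(670,201)]),22)).tolist())
im=cv2.imread("pics/w2.png");h=cv2.cvtColor(im,cv2.COLOR_BGR2HSV)
print([im[20+int(y/2.3),100+int(x/2.3)].tolist() for x,y in((215,225),(300,300),(380,250),(240,300))])
print("insert corners",T(ray(C,f([(163,291),(312,305),(317,240),(162,240),(195,203),(290,213)]),22)).tolist())
print("tcp",T(np.array([s["tool_pos"]])).tolist(),O.tolist(),xv,yv)
E
```

```text
deck len 249.35593019838242 yaw -13.982026444810707 O [586.11886349 119.65780953]
rail top near edge [[20.3, -117.7], [20.8, 70.2]]
rail foot [[18.3, -114.9], [20.4, 67.3]]
stop near-right top corner, keeper R edge near [[-22.3, 107.9], [-0.7, 68.1]]
housing near L/R top [[-50.7, 61.9], [-50.5, 97.8]]
[[126, 134, 134], [127, 133, 134], [99, 98, 96], [91, 95, 94]]
insert corners [[-13.7, -95.7], [-9.1, -37.3], [-34.1, -35.4], [-33.2, -94.8], [-47.0, -81.5], [-43.9, -45.6]]
tcp [[30.0, -21.3]] [586.1188634862383, 119.6578095322784] [ 0.97037157 -0.2416175 ] [0.2416175  0.97037157]
```

Everything agrees with the drawing to about 2 mm. The insert centre is near caddy (-29,-66), skewed about 4.5°. Next, go behind its near edge at caddy (-66,-64) and descend.

```bash
python3 -m pendant '[{"dx":-0.015,"dy":-0.033,"dz":0.015,"ax":0,"ay":0,"az":0.3,"grip":1},{"dx":-0.015,"dy":-0.033,"dz":0.015,"ax":0,"ay":0,"az":0.3,"grip":1},{"dx":-0.013,"dy":-0.033,"dz":0.015,"ax":0,"ay":0,"az":0.2,"grip":1},{"dx":0,"dy":0,"dz":0.01,"ax":0,"ay":0,"az":0,"grip":1},{"dx":0,"dy":0,"dz":0.01,"ax":0,"ay":0,"az":0,"grip":1},{"dx":0,"dy":0,"dz":0,"ax":0,"ay":0,"az":0,"grip":1}]'
cat > c.py <<'E'
from h import *
O=np.array([586.12,119.66]);a=np.radians(-13.8);xv=np.array([np.cos(a),np.sin(a)]);yv=np.array([-xv[1],xv[0]])
s=monitor.state();d=np.array(s["tool_pos"])[:2]-O;F=s["contact_force"]
print("caddy x,y,z",(d@xv).round(1),(d@yv).round(1),s["tool_pos"][2].round(1),"tilt",np.degrees(s["tool_rot"]).round(2)," yaw should be 76.2; Fcaddy",(F[:2]@xv).round(1),(F[:2]@yv).round(1),F[2].round(1))
E
python3 c.py
```

```text
time_s: 3.7
tool_pos: [495.7, 74.2, 65.7]
tool_rot: [3.14, -0.001, 1.331]
contact_force: [0.1, -0.3, -0.3]
gripper_width: 0.2
caddy x,y,z -76.9 -65.7 65.7 tilt [ 1.7993e+02 -3.0000e-02  7.6250e+01]  yaw should be 76.2; Fcaddy 0.2 -0.2 -0.3
```

```bash
python3 -m pendant '[{"dx":0.001,"dy":0,"dz":0.02,"ax":0,"ay":0,"az":0,"grip":1},{"dx":0,"dy":0,"dz":0.012,"ax":0,"ay":0,"az":0,"grip":1},{"dx":0,"dy":0,"dz":0.003,"ax":0,"ay":0,"az":0,"grip":1},{"dx":0,"dy":0,"dz":0,"ax":0,"ay":0,"az":0,"grip":1}]'
python3 c.py
```

```text
time_s: 4.2
tool_pos: [497.7, 76.2, 28.1]
tool_rot: [3.14, -0.002, 1.331]
contact_force: [0.5, -0.1, 0.3]
gripper_width: 0.3
caddy x,y,z -75.5 -63.3 28.1 tilt [ 1.799e+02 -1.200e-01  7.624e+01]  yaw should be 76.2; Fcaddy 0.5 0.1 0.3
```

```bash
python3 -m pendant '[{"dx":-0.002,"dy":0.005,"dz":0.003,"ax":0,"ay":0,"az":0,"grip":1},{"dx":0,"dy":0.005,"dz":0,"ax":0,"ay":0,"az":0,"grip":1},{"dx":0,"dy":0.005,"dz":0,"ax":0,"ay":0,"az":0,"grip":1},{"dx":0,"dy":0.005,"dz":0,"ax":0,"ay":0,"az":0,"grip":1},{"dx":0,"dy":0.005,"dz":0,"ax":0,"ay":0,"az":0,"grip":1},{"dx":0,"dy":0.005,"dz":0,"ax":0,"ay":0,"az":0,"grip":1},{"dx":0,"dy":0,"dz":0,"ax":0,"ay":0,"az":0,"grip":1}]'
python3 c.py
```

```text
time_s: 5.08
tool_pos: [529.8, 66.3, 26.0]
tool_rot: [3.137, -0.003, 1.33]
contact_force: [0.2, 0.4, -0.3]
gripper_width: 0.5
caddy x,y,z -41.9 -65.3 26.0 tilt [ 1.7976e+02 -1.7000e-01  7.6180e+01]  yaw should be 76.2; Fcaddy 0.1 0.4 -0.3
```

```bash
python3 -m pendant '[{"dx":0,"dy":0.004,"dz":0,"ax":0,"ay":0,"az":0,"grip":1},{"dx":0,"dy":0.003,"dz":0,"ax":0,"ay":0,"az":0,"grip":1},{"dx":0,"dy":0.003,"dz":0,"ax":0,"ay":0,"az":0,"grip":1},{"dx":0,"dy":0.002,"dz":0,"ax":0,"ay":0,"az":0,"grip":1}]'
python3 c.py; python3 -m pendant '[{"dx":0,"dy":0.0015,"dz":0,"ax":0,"ay":0,"az":0,"grip":1},{"dx":0,"dy":0.0015,"dz":0,"ax":0,"ay":0,"az":0,"grip":1}]'
python3 c.py
```

```text
time_s: 5.58
tool_pos: [541.7, 63.4, 26.0]
tool_rot: [3.138, -0.003, 1.33]
contact_force: [0.9, 0.6, -0.2]
gripper_width: 0.0
caddy x,y,z -29.7 -65.2 26.0 tilt [ 1.7979e+02 -1.6000e-01  7.6220e+01]  yaw should be 76.2; Fcaddy 0.7 0.8 -0.2
time_s: 5.82
tool_pos: [543.2, 63.7, 25.8]
tool_rot: [3.141, -0.003, 1.331]
contact_force: [-3.8, 2.0, 1.8]
gripper_width: 0.4
caddy x,y,z -28.4 -64.6 25.8 tilt [ 1.7997e+02 -1.6000e-01  7.6240e+01]  yaw should be 76.2; Fcaddy -4.1 1.0 1.8
```

```bash
python3 -m pendant '[{"dx":0,"dy":0.002,"dz":0,"ax":0,"ay":0,"az":0,"grip":1},{"dx":0,"dy":0.003,"dz":0,"ax":0,"ay":0,"az":0,"grip":1},{"dx":0,"dy":0.003,"dz":0,"ax":0,"ay":0,"az":0,"grip":1}]'
python3 c.py
```

```text
time_s: 6.2
tool_pos: [544.1, 63.9, 25.0]
tool_rot: [-3.129, 0.001, 1.332]
contact_force: [-7.4, 2.6, 5.2]
gripper_width: 0.3
caddy x,y,z -27.5 -64.2 25.0 tilt [-1.7929e+02  6.0000e-02  7.6340e+01]  yaw should be 76.2; Fcaddy -7.9 0.8 5.2
```

```bash
python3 -m pendant '[{"dx":0,"dy":-0.012,"dz":0,"ax":0,"ay":0,"az":0,"grip":1},{"dx":0,"dy":0,"dz":-0.035,"ax":0,"ay":0,"az":0,"grip":1},{"dx":-0.03,"dy":0.01,"dz":-0.03,"ax":0,"ay":0,"az":0,"grip":1},{"dx":-0.026,"dy":0.025,"dz":0,"ax":0,"ay":0,"az":0,"grip":1},{"dx":0,"dy":0.008,"dz":0,"ax":0,"ay":0,"az":0,"grip":1},{"dx":0,"dy":0,"dz":0,"ax":0,"ay":0,"az":0,"grip":1}]'
python3 c.py; python3 - <<'E'
from h import *
import json
s=monitor.state();im=read_camera("wrist");cv2.imwrite("pics/w3.png",im)
json.dump({k:np.array(v).tolist() for k,v in s.items()},open("w3.json","w"))
cv2.imwrite("pics/w3b.png",cv2.resize(im[30:260,190:510],None,fx=2.4,fy=2.4,interpolation=cv2.INTER_CUBIC))
E
```

```text
time_s: 6.95
tool_pos: [563.6, -0.3, 92.1]
tool_rot: [-3.137, 0.002, 1.335]
contact_force: [0.4, 0.1, -0.2]
gripper_width: 0.9
caddy x,y,z 6.7 -121.9 92.1 tilt [-1.7974e+02  1.3000e-01  7.6480e+01]  yaw should be 76.2; Fcaddy 0.3 0.2 -0.2
```

View pics/w3b.png

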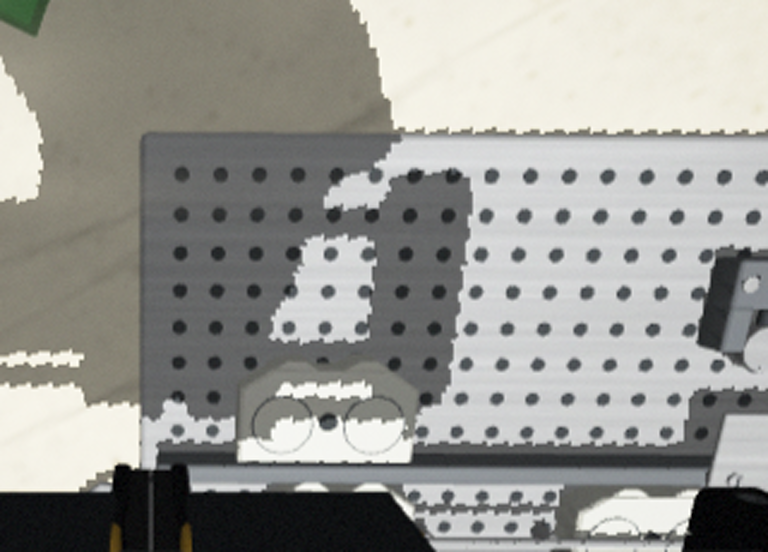

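The insert lies flat on the rail. Its straight edge is at crop row ~462, its ends at x=238 and 413, and there's no visible wedge gap against the rail face (rows 453–466).

```bash
python3 - <<'E'
from h import *
import json,c
s=json.load(open("w3.json"));C=cam("wrist",s)
f=lambda a:np.array(a,float)/2.4+[190,30]
T=lambda P:np.c_[(P[:,:2]-c.O)@c.xv,(P[:,:2]-c.O)@c.yv].round(1).tolist()
print(T(ray(C,f([(238,461),(413,462),(238,385),(415,385)]),22)))
print("rail top",T(ray(C,f([(160,467),(560,468),(710,468)]),24.5)),"deck front",T(ray(C,f([(145,133),(760,133)]),10)),"keeper",T(ray(C,f([(727,414)]),26)))
E
```

```text
caddy x,y,z 6.2 -122.1 91.9 tilt [-1.7969e+02  1.7000e-01  7.6510e+01]  yaw should be 76.2; Fcaddy 0.2 0.1 -0.6
[[18.9, -91.8], [18.9, -31.3], [-8.4, -92.9], [-8.7, -33.7]]
rail top [[20.2, -118.7], [19.8, 18.2], [19.5, 69.4]] deck front [[-88.4, -124.3], [-89.3, 71.6]] keeper [[-0.4, 69.3]]
```

```bash
python3 -m pendant '[{"dx":0,"dy":-0.005,"dz":0.035,"ax":-0.3,"ay":0,"az":0.3,"grip":1},{"dx":0,"dy":0,"dz":0.02,"ax":0,"ay":0,"az":0,"grip":1},{"dx":0,"dy":0,"dz":0.007,"ax":0,"ay":0,"az":0,"grip":1},{"dx":0,"dy":0,"dz":0,"ax":0,"ay":0,"az":0,"grip":1}]'
python3 c.py
```

```text
time_s: 7.5
tool_pos: [557.5, 4.3, 28.5]
tool_rot: [3.141, 0.002, 1.336]
contact_force: [0.2, -0.5, -0.1]
gripper_width: 0.7
caddy x,y,z -0.3 -118.8 28.5 tilt [1.7997e+02 1.0000e-01 7.6530e+01]  yaw should be 76.2; Fcaddy 0.3 -0.5 -0.1
```

```bash
python3 -m pendant '[{"dx":0,"dy":0.002,"dz":0.003,"ax":0,"ay":0,"az":0.3,"grip":1},{"dx":0.004,"dy":0,"dz":0,"ax":0,"ay":0,"az":0,"grip":1},{"dx":0.004,"dy":0,"dz":0,"ax":0,"ay":0,"az":0,"grip":1},{"dx":0.004,"dy":0.0003,"dz":0,"ax":0,"ay":0,"az":0,"grip":1},{"dx":0.005,"dy":0.0003,"dz":0,"ax":0,"ay":0,"az":0,"grip":1},{"dx":0.005,"dy":0.0003,"dz":0,"ax":0,"ay":0,"az":0,"grip":1},{"dx":0.005,"dy":0.0003,"dz":0,"ax":0,"ay":0,"az":0,"grip":1},{"dx":0.005,"dy":0.0003,"dz":0,"ax":0,"ay":0,"az":0,"grip":1}]'
python3 c.py
```

```text
time_s: 8.5
tool_pos: [571.1, 36.9, 27.4]
tool_rot: [3.137, 0.001, 1.33]
contact_force: [-1.3, -0.1, 0.7]
gripper_width: 0.2
caddy x,y,z 5.1 -84.0 27.4 tilt [1.7974e+02 4.0000e-02 7.6190e+01]  yaw should be 76.2; Fcaddy -1.2 -0.4 0.7
```

```bash
python3 -m pendant '[{"dx":0.006,"dy":0,"dz":0.001,"ax":0,"ay":0,"az":0,"grip":1},{"dx":0.006,"dy":0,"dz":0.001,"ax":0,"ay":0,"az":0,"grip":1},{"dx":0.006,"dy":0,"dz":0,"ax":0,"ay":0,"az":0,"grip":1},{"dx":0.006,"dy":0.0001,"dz":0,"ax":0,"ay":0,"az":0,"grip":1},{"dx":0.006,"dy":0.0001,"dz":0,"ax":0,"ay":0,"az":0,"grip":1},{"dx":0.006,"dy":0.0001,"dz":0,"ax":0,"ay":0,"az":0,"grip":1},{"dx":0.004,"dy":0,"dz":0,"ax":0,"ay":0,"az":0,"grip":1},{"dx":0,"dy":0,"dz":0,"ax":0,"ay":0,"az":0,"grip":1}]'
python3 c.py; python3 - <<'E'
from h import *
import json
s=monitor.state();im=read_camera("wrist");cv2.imwrite("pics/w4.png",im)
json.dump({k:np.array(v).tolist() for k,v in s.items()},open("w4.json","w"))
cv2.imwrite("pics/w4b.png",cv2.resize(im[60:290,180:500],None,fx=2.4,fy=2.4,interpolation=cv2.INTER_CUBIC))
E
```

```text
time_s: 9.5
tool_pos: [581.7, 79.3, 25.3]
tool_rot: [3.137, 0.0, 1.331]
contact_force: [0.3, 0.5, -0.5]
gripper_width: 0.8
caddy x,y,z 5.3 -40.2 25.3 tilt [1.7974e+02 1.0000e-02 7.6250e+01]  yaw should be 76.2; Fcaddy 0.2 0.5 -0.5
```

View pics/w4b.png

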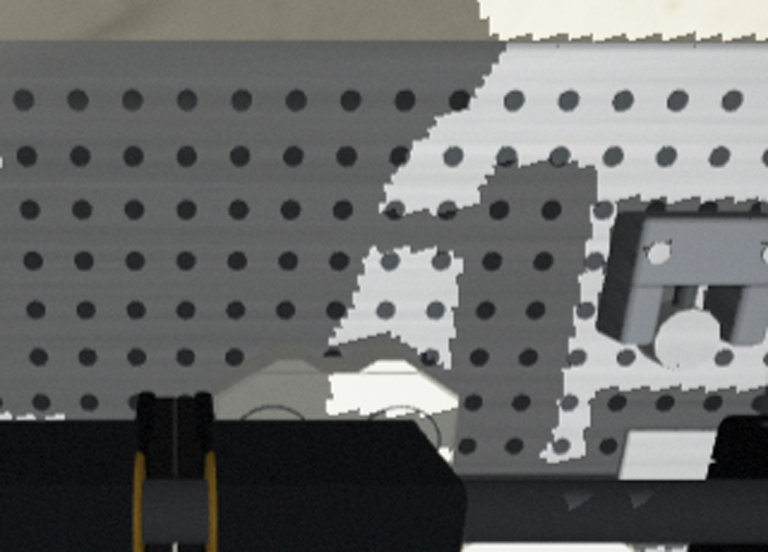

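The insert is still square to the deck hole rows: near edge is level at row ~372, left end at x≈457. The gripper hides the rail itself, so I'll check the near edge numerically before continuing.

```bash
python3 - <<'E'
from h import *
import json,c
s=json.load(open("w4.json"));C=cam("wrist",s)
f=lambda a:np.array(a,float)/2.4+[180,60]
T=lambda P:np.c_[(P[:,:2]-c.O)@c.xv,(P[:,:2]-c.O)@c.yv].round(1).tolist()
print(T(ray(C,f([(308,374),(360,374),(457,403),(275,361),(385,361)]),22)),"nose",T(ray(C,f([(688,309)]),20)),"front",T(ray(C,f([(10,41),(740,41)]),10)))
E
```

```text
caddy x,y,z 5.4 -40.5 25.3 tilt [1.7974e+02 2.0000e-02 7.6240e+01]  yaw should be 76.2; Fcaddy -0.9 -0.9 1.7
[[-13.0, -8.2], [-13.0, 4.2], [-5.5, 28.4], [-16.3, -16.3], [-16.3, 10.0]] nose [[-28.7, 81.0]] front [[-88.5, -77.4], [-88.7, 87.0]]
```

Near edge is at x = -16.3 on both sides of the notch, so it's flat on the rail; its centre is at y ≈ -2.5. Home should be at TCP y ≈ 43–44. Continuing.

```bash
python3 -m pendant '[{"dx":0.006,"dy":0,"dz":0,"ax":0,"ay":0,"az":0,"grip":1},{"dx":0.006,"dy":0,"dz":0,"ax":0,"ay":0,"az":0,"grip":1},{"dx":0.006,"dy":0,"dz":0,"ax":0,"ay":0,"az":0,"grip":1},{"dx":0.006,"dy":0,"dz":0,"ax":0,"ay":0,"az":0,"grip":1},{"dx":0.006,"dy":0,"dz":0,"ax":0,"ay":0,"az":0,"grip":1},{"dx":0.005,"dy":0,"dz":0,"ax":0,"ay":0,"az":0,"grip":1},{"dx":0.004,"dy":0,"dz":0,"ax":0,"ay":0,"az":0,"grip":1}]'
python3 c.py;  python3 -m pendant '[{"dx":0.004,"dy":0,"dz":0,"ax":0,"ay":0,"az":0,"grip":1},{"dx":0.004,"dy":0,"dz":0,"ax":0,"ay":0,"az":0,"grip":1}]'
python3 c.py
```

```text
time_s: 10.42
tool_pos: [591.5, 119.1, 25.1]
tool_rot: [3.137, 0.001, 1.33]
contact_force: [-0.8, 0.5, 1.3]
gripper_width: 0.6
caddy x,y,z 5.4 0.7 25.1 tilt [1.7975e+02 3.0000e-02 7.6200e+01]  yaw should be 76.2; Fcaddy -0.9 0.3 1.3
time_s: 10.68
tool_pos: [593.6, 127.2, 25.1]
tool_rot: [3.137, 0.001, 1.33]
contact_force: [-0.3, 0.1, -0.0]
gripper_width: 0.2
caddy x,y,z 5.4 9.1 25.1 tilt [1.7975e+02 5.0000e-02 7.6190e+01]  yaw should be 76.2; Fcaddy -0.3 0.1 -0.0
```

```bash
python3 -m pendant '[{"dx":0.004,"dy":0,"dz":0,"ax":0,"ay":0,"az":0,"grip":1},{"dx":0.004,"dy":0,"dz":0,"ax":0,"ay":0,"az":0,"grip":1}]'
python3 c.py;  python3 -m pendant '[{"dx":0.004,"dy":0,"dz":0,"ax":0,"ay":0,"az":0,"grip":1},{"dx":0.004,"dy":0,"dz":0,"ax":0,"ay":0,"az":0,"grip":1}]'
python3 c.py;python3 -m pendant '[{"dx":0.004,"dy":0,"dz":0,"ax":0,"ay":0,"az":0,"grip":1},{"dx":0.004,"dy":0,"dz":0,"ax":0,"ay":0,"az":0,"grip":1}]'
python3 c.py
```

```text
time_s: 10.92
tool_pos: [595.7, 135.3, 25.1]
tool_rot: [3.137, 0.001, 1.33]
contact_force: [-1.3, -0.1, -0.2]
gripper_width: 0.5
caddy x,y,z 5.5 17.5 25.1 tilt [1.7975e+02 5.0000e-02 7.6180e+01]  yaw should be 76.2; Fcaddy -1.2 -0.4 -0.2
time_s: 11.18
tool_pos: [597.1, 140.9, 24.9]
tool_rot: [3.138, 0.006, 1.329]
contact_force: [-1.7, -4.7, 3.0]
gripper_width: 0.2
caddy x,y,z 5.6 23.3 24.9 tilt [179.81   0.36  76.12]  yaw should be 76.2; Fcaddy -0.5 -5.0 3.0
time_s: 11.42
tool_pos: [598.5, 145.9, 24.5]
tool_rot: [3.139, 0.012, 1.327]
contact_force: [-1.1, -3.3, 1.7]
gripper_width: 0.1
caddy x,y,z 5.7 28.4 24.5 tilt [179.87   0.69  76.  ]  yaw should be 76.2; Fcaddy -0.2 -3.5 1.7
```

```bash
python3 -m pendant '[{"dx":0.004,"dy":0,"dz":-0.0005,"ax":0,"ay":0.4,"az":0,"grip":1},{"dx":0.004,"dy":0,"dz":-0.0005,"ax":0,"ay":0.4,"az":0,"grip":1}]'
python3 c.py;  python3 -m pendant '[{"dx":0.004,"dy":0,"dz":0,"ax":0,"ay":0.3,"az":0,"grip":1},{"dx":0.003,"dy":0,"dz":0,"ax":0,"ay":0.2,"az":0,"grip":1}]'
python3 c.py;python3 -m pendant '[{"dx":0.003,"dy":0,"dz":0,"ax":0,"ay":0,"az":0,"grip":1},{"dx":0.003,"dy":0,"dz":0,"ax":0,"ay":0,"az":0,"grip":1}]'
python3 c.py
```

```text
time_s: 11.68
tool_pos: [600.7, 155.1, 25.2]
tool_rot: [3.139, -0.005, 1.327]
contact_force: [-0.2, -0.5, -0.8]
gripper_width: 0.2
caddy x,y,z 5.7 37.9 25.2 tilt [179.86  -0.27  76.03]  yaw should be 76.2; Fcaddy -0.1 -0.6 -0.8
time_s: 11.92
tool_pos: [601.9, 160.1, 24.6]
tool_rot: [3.14, -0.009, 1.327]
contact_force: [-2.3, -10.1, 0.1]
gripper_width: 0.8
caddy x,y,z 5.7 43.0 24.6 tilt [179.93  -0.52  76.02]  yaw should be 76.2; Fcaddy 0.2 -10.4 0.1
time_s: 12.18
tool_pos: [602.0, 160.0, 23.7]
tool_rot: [-3.14, 0.002, 1.324]
contact_force: [-1.5, -7.1, 3.5]
gripper_width: 0.6
caddy x,y,z 5.8 43.0 23.7 tilt [-1.7991e+02  1.3000e-01  7.5860e+01]  yaw should be 76.2; Fcaddy 0.3 -7.3 3.5
```

It's stopped hard at y=43.0, the predicted home position. One more firm push, then back off and look.

```bash
python3 -m pendant '[{"dx":0.005,"dy":0,"dz":-0.0005,"ax":0,"ay":0,"az":0,"grip":1},{"dx":0.005,"dy":0,"dz":-0.0005,"ax":0,"ay":0,"az":0,"grip":1}]'
python3 c.py;  python3 -m pendant '[{"dx":-0.012,"dy":-0.0003,"dz":0,"ax":0,"ay":0,"az":0,"grip":1},{"dx":-0.012,"dy":-0.001,"dz":-0.002,"ax":0,"ay":0,"az":0,"grip":1},{"dx":0,"dy":0,"dz":-0.035,"ax":0,"ay":0,"az":0,"grip":1},{"dx":0,"dy":0,"dz":-0.045,"ax":0,"ay":0,"az":0,"grip":1},{"dx":0.015,"dy":0.025,"dz":-0.01,"ax":0,"ay":0,"az":0,"grip":1},{"dx":0,"dy":0,"dz":0,"ax":0,"ay":0,"az":0,"grip":1}]'
python3 c.py; python3 - <<'E'
from h import *
import json
s=monitor.state();im=read_camera("wrist");cv2.imwrite("pics/w5.png",im)
json.dump({k:np.array(v).tolist() for k,v in s.items()},open("w5.json","w"))
cv2.imwrite("pics/w5b.png",cv2.resize(im[60:250,160:400],None,fx=3,fy=3,interpolation=cv2.INTER_CUBIC))
E
```

```text
time_s: 12.42
tool_pos: [602.1, 160.1, 23.5]
tool_rot: [-3.136, 0.021, 1.32]
contact_force: [-3.8, -9.7, 6.1]
gripper_width: 0.5
caddy x,y,z 5.9 43.1 23.5 tilt [-179.67    1.21   75.62]  yaw should be 76.2; Fcaddy -1.3 -10.3 6.1
time_s: 13.18
tool_pos: [624.2, 148.5, 119.5]
tool_rot: [-3.138, 0.011, 1.321]
contact_force: [0.1, 0.3, -0.1]
gripper_width: 0.2
caddy x,y,z 30.1 37.1 119.5 tilt [-179.78    0.64   75.67]  yaw should be 76.2; Fcaddy -0.0 0.3 -0.1
```

View pics/w5b.png

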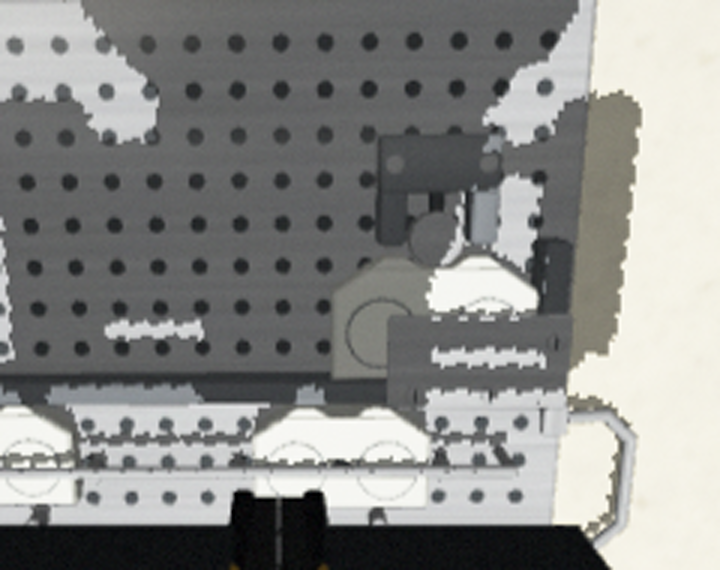

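The insert is under the keeper with the nose (435,237) centred in its notch and its left end meeting the end stop at x≈537. The straight edge at row 378 sits on the rail. A quick numeric check follows.

```bash
python3 - <<'E'
from h import *
import json,c
s=json.load(open("w5.json"));C=cam("wrist",s)
f=lambda a:np.array(a,float)/3+[160,60]
T=lambda P:np.c_[(P[:,:2]-c.O)@c.xv,(P[:,:2]-c.O)@c.yv].round(1).tolist()
print("right end",T(ray(C,f([(332,295),(332,377),(385,378)]),22)),"left end",T(ray(C,f([(537,300)]),22)),"near",T(ray(C,f([(385,259),(483,257)]),22)))
print("stop near corner",T(ray(C,f([(540,240)]),24.5)),"nose",T(ray(C,f([(435,237)]),20)),"keeper",T(ray(C,f([(388,316)]),26.5)))
E
```

```text
caddy x,y,z 28.8 36.5 119.0 tilt [-179.68    0.73   75.71]  yaw should be 76.2; Fcaddy -0.1 0.3 -0.0
right end [[-6.1, 52.1], [18.5, 52.3], [19.0, 68.1]] left end [[-4.2, 111.7]] near [[-16.4, 67.2], [-16.8, 95.3]]
stop near corner [[-21.7, 110.5]] nose [[-22.4, 81.7]] keeper [[-0.7, 68.0]]
```

```bash
python3 -m pendant '[{"dx":0,"dy":0,"dz":-0.04,"ax":0,"ay":0,"az":0,"grip":1},{"dx":0,"dy":0,"dz":0,"ax":0,"ay":0,"az":0,"grip":1},{"dx":0,"dy":0,"dz":0,"ax":0,"ay":0,"az":0,"grip":1}]'; python3 -c "
from station import workorder;print(workorder.sign_off())"
```

```text
time_s: 13.6
tool_pos: [619.6, 148.0, 157.1]
tool_rot: [-3.131, 0.015, 1.323]
contact_force: [-0.1, -1.0, -0.7]
gripper_width: 0.9
the job is handed in; nothing more can be done
None
```

The trial insert is home in the pocket and the job is handed in at 13.6 s, well inside the 51 s limit. I pushed it flat against the rail with the closed fingertips and checked that. I then slid it along the rail by its right end, under the keeper and past the catch, until it stopped dead at the end stop.

- **Forces:** about 5 N was the most I read passing the catch, then about 10 N pushing against the end stop. These are readings taken between moves, not continuous peaks.
- **Position in the last picture:** the right end is at caddy y = 52.2 mm (home is 52) and the left end at about 111.7 mm (stop face at 112). The near edge is at x ≈ -16.5 mm (home is -16), and the straight edge is square to the rail within measurement error.
- **Catch:** the nose appears centred in the notch, but I had no direct reading of the catch joint. The force along the rail dropped from 5 N to near zero before the final stop, which fits it snapping in.
- **Other checks:** the fingers ended about 120 mm above the deck, touching nothing. I moved nothing else on purpose; the inserts behind the rail near the pocket looked undisturbed. I did not check the mallet, tweezers and rongeur again. No check failed or disagreed beyond the roughly 2 mm camera calibration error.

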